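# Lengthen the pot rack by one pin hole and restock it

### The arm

A 6-joint arm with a two-finger parallel gripper is mounted at the origin on a cart in front of the work surface, level with it; the furniture and walls round the work are solid. World frame = base frame: x ahead of the robot, y to its left, z up, the work surface at z = 0. Lengths are in m, angles in rad, forces in N, time in s.
With the tool pointing down it reaches from about 0.225 to 0.725 m from the base axis. Payload 3.1 kg.
Tool frame: the origin (TCP) lies at the very end of the fingers, on their centre line; the grasp point (between the pads) lies 19 mm behind it (ctrl.pinch_z is the distance from the TCP to the grasp point, in m); z points along the fingers, y is the line along which they close (so a half turn about z gives the same grasp; the last joint's range is limited). The gripper opens to 85 mm and grips with 20 to 120 N. Pads are 22 mm wide; open, the fingers measure 114 mm over their backs; the gripper's body (76 mm by 85 mm) begins 54 mm behind the grasp point. The pads swing forward as they close: fully open they stand 13 mm farther back than shut.
Start: joints at [1.151, 0.048, 0.099, 1.622, 0, 1.443], TCP at [0.151, 0.503, 0.231] pointing down, gripper open.
Joint ranges: [-2.91, 2.91], [-0.99, 1.94], [-1.21, 1.42], [-2.12, 2.29], [-1.49, 1.47], [-3.14, 3.14]. Speed limits (rad/s): [2.79, 2.79, 3.14, 3.14, 3.14, 3.14].

### API

Orientations are given as a unit quaternion [w, x, y, z].
In Python, from plant import ctrl, viewer, read_state gives the robot as it stands (ctrl), with the cameras (viewer) and the readings as plain functions.
- The arm moves only by the tool drive_effector, called after "Request:" as name([rows], argument=value, ...), one row to a line, values as JSON. Schema: {"type":"object","properties":{"increments":{"type":"array","items":{"type":"object","properties":{"tx":{"type":"number"},"ty":{"type":"number"},"tz":{"type":"number"},"twist":{"type":"number"}},"additionalProperties":false},"minItems":1,"maxItems":20},"aperture":{"type":"number"},"squeeze":{"type":"number"},"only":{"type":"string"},"quiet":{"type":"boolean"},"lines":{"type":"string"}},"required":["increments"],"additionalProperties":false}. increments is a list of rows, 1 to 20 of them, each an object with the fields tx, ty, tz (the shift in m), twist (a turn about the tool's z in rad); a field left out counts as zero; each row is the pose to reach, as a shift and turn from the pose commanded when the call began, along the tool's axes at that moment; what a row does not reach only later rows make up. A row lasts 1/10 s, in which the tool goes at most 0.05 m and 0.15 rad, less where a joint would pass 70% of its speed; a pose out of reach is approached as far as the arm can. aperture is the opening from 0.0 (shut) to 1.0 (fully open), set as the call begins (left out keeps the last). The fingers move at their own pace and stop on an object; squeeze is the grip in N (left out, the last holds). Time passes only in rows, so rows that do not move let the fingers close. The tool returns the time, the measured TCP pose, the force, the opening and the grip force at its end. only (a regular expression) keeps the lines of the reply that match it, lines (a string "A,B") keeps lines A to B, and quiet returns only ok. Input that does not fit is refused with a message, and nothing moves.
- read_state(): the state, without advancing time (a new reading comes with each control period).
- viewer.camera(name): name is "side" or "top" or "wrist"; returns the picture (384x512x3 uint8, blue, green, red); there is no depth.
- viewer.calibration(name): a dict with "K" (3x3 intrinsics, pixels), "position" and "orientation" of the camera in the world; the wrist camera has in their place "tool_from_camera" (4x4, takes a point from camera to tool coordinates, whose origin is the TCP and whose axes are the flange's). Camera axes: x right, y down, z forward; pixel columns grow to the right and rows downward; lengths in m; the calibration is good to about 2 mm. A picture is of the moment at which its call begins: read the wrist's pose just before it. calibration takes no time and is no camera call.
- ctrl.hand_in(): hands the job in; it is judged then, once.
The state is a dict: "clock": time; "qpos": joint angles; "joint_velocities": joint speeds; "joint_torque": joint torques, N m; "ee_pos": TCP position; "orientation": TCP orientation; "contact_force": force on the tool from outside, world axes, zero at the start; "moment": the same for the moment, N m; "opening": opening from 0.0 (shut) to 1.0 (fully open); "gripper_force": force on a finger pad.
Only numpy, scipy, OpenCV 4.12 (cv2) and the standard library are available. Lean on these libraries where they do the work, as an engineer would, in place of code of your own. Each camera call takes 0.05 s, during which the arm holds its last target. There are 200 camera calls.

### The job

The new colour pots need room in the rack: press the rack's brass spring pin flush and slide the blue tube with the back stop away from you past it, until the pin springs out through the tube's next hole. Pull the older pot in each lane forward, close up to the lane's front lip, and stand all the new pots from the table behind the older ones, upright on the floor of either lane. Leave the paint tubes and the small bottle on the table where they are.

Things in the scene. Friction and masses are not known exactly. Their poses are not given: they have to be found in the camera images.
- lane_right (a point): Front end of the rack's right lane: on the lane floor (6 mm above the table), midway between its two rails, at the inner face of its front lip. x runs back along the lane, away from the robot, y left across it, z up. Lip at x=0 (14 mm above the lane floor), aluminium rails at y=+/-37 mm (4 mm thick, 14 mm above the lane floor, 70 mm free between them)
- lane_left (a point): The same point of the left lane, 104 mm to the left of the right lane's; both lanes are alike and parallel
- rack: Two-lane stock rack fixed to the table, placed and turned (to 0.12 rad) differently each time. Origin below lane_right, at table height, same axes. Base plate x -20 to 282, y -114 to 148 mm. Right of the lanes, along y=-90 mm, a steel bar runs between black end blocks (38 mm above the table, x -17 to -1 and 264 to 280 mm); the blue tube slides on it
- stop (a joint): Slide of the blue tube with the back stop, m along the lanes' +x: 0 = short row (as found, spring pin through the tube's first hole, beside the lug), 0.090 = long row (pin through the next hole); range 0 to 0.091. Friction about 1.5 N; it cannot move while the pin stands out of a hole
- lug (a point): Centre of the near (robot-side) face of the orange thumb lug on the blue tube; moves with the tube. Push it along +x to slide the stop. Lug 10 mm thick along x, 26 mm wide, from the tube's top (40 mm above the table) to 59 mm; its near face is 14 mm beyond the first hole's centre. Blue tube 26 mm wide, 154 mm long (x 6 to 160 mm of the lane at the start)
- stop_face (a point): Centre of the near face of the back stop, where it crosses the right lane: a blue plate across both lanes fixed to the sliding tube, 25 to 51 mm above the table, 6 mm thick; at x=158 mm of the lanes at the start (room for two pots a lane), 248 mm in the long-row hole (room for four)
- pin (a joint): Spring pin, m pressed down: 0 = out, 8 mm proud of the tube's top; 0.008 = flush; stops at 0.0115. Spring 4 N out, 6 N at flush. When flush (within about 1 mm) the tube can be slid; once it has moved some 8 mm its wall keeps the pin down, until the next hole comes over the pin, which springs out and locks by itself
- pin_top (a point): Top of the domed brass spring pin (14 mm across), moves with it; 48 mm above the table when out. The pin sits in the fixed inner bar at x=120, y=-90 mm of the right lane and comes up through the blue tube's hole just on the robot's side of the lug
- hole_b (a point): Centre, on the tube's top, of the tube's next hole (dark with a bright rim, empty at the start), 90 mm nearer the robot than the first; moves with the tube
- old_right: Older stock, standing in the rack's right lane at the start: a small round colour pot, red with a pale lid, 57 mm across and 60 mm high, about 90 g (may differ by a third), closed; origin at the centre of its underside, z up
- old_left: Older stock, standing in the rack's left lane at the start: a small round colour pot, red with a pale lid, 57 mm across and 60 mm high, about 90 g (may differ by a third), closed; origin at the centre of its underside, z up
- new_1: New stock, standing on the table to the left of the rack at the start; may be absent: a small round colour pot, red with a pale lid, 57 mm across and 60 mm high, about 90 g (may differ by a third), closed; origin at the centre of its underside, z up
- new_2: New stock, standing on the table to the left of the rack at the start; may be absent: a small round colour pot, red with a pale lid, 57 mm across and 60 mm high, about 90 g (may differ by a third), closed; origin at the centre of its underside, z up
- new_3: New stock, standing on the table to the left of the rack at the start; may be absent: a small round colour pot, red with a pale lid, 57 mm across and 60 mm high, about 90 g (may differ by a third), closed; origin at the centre of its underside, z up
- new_4: New stock, standing on the table to the left of the rack at the start; may be absent: a small round colour pot, red with a pale lid, 57 mm across and 60 mm high, about 90 g (may differ by a third), closed; origin at the centre of its underside, z up
- new_5: New stock, standing on the table to the left of the rack at the start; may be absent: a small round colour pot, red with a pale lid, 57 mm across and 60 mm high, about 90 g (may differ by a third), closed; origin at the centre of its underside, z up
- crimson: Bystander: crimson paint tube lying flat, 117 x 45 mm, 29 mm high; origin at the centre of its underside, its length along its x
- violet: Bystander: violet and white paint tube lying flat, 96 x 48 mm, 30 mm high; origin at the centre of its underside, its length along its x
- teal: Bystander: teal and white paint tube lying flat, 100 x 58 mm, 38 mm high; origin at the centre of its underside, its length along its x
- varnish: Bystander: small white bottle with an orange stripe, 45 mm across, 98 mm high, standing; origin at the centre of its underside

How it is judged:
By the outcome, as a careful person would: the job done as asked, in the order asked, and still so for the second after the job is handed in, with the robot touching nothing.
Of new_1, new_2, new_3, new_4, new_5 only 4 to 5 are there at a start; the rules pass over those that are not, and their reading is None.
At some moment in a run one of new_1, new_2, new_3, new_4, new_5 may be knocked a few centimetres aside while the robot is not near it.
Once in a run the grip may slacken for a moment while it holds something.
It also fails if it takes over 200 s, if anything falls off the work surface, if the arm or the gripper's body presses on something with over 40 N, if the wrist force passes 120 N, or if a joint passes its speed limit or range.

## Working session

There is one attempt and no reset: what is moved stays moved. The work goes in short steps, Python scripts to look and compute and a tool call to move; the robot and the scene stay as the last step left them, time stands still between calls to the robot, and variables do not carry over. Pictures are saved under pics/ and viewed, at most 16 in all, crops included, and the job is handed in when it is done.

```bash
ls; mkdir -p pics; python3 - <<'E'
from plant import ctrl, viewer, read_state
import cv2
s=read_state();print(s)
for n in("top","side"):
    c=viewer.calibration(n);print(n,c)
    cv2.imwrite(f"pics/{n}0.png",viewer.camera(n))
print(viewer.calibration("wrist"),ctrl.pinch_z)
E
```

```text
pics
plant.py
{'clock': 0.0, 'qpos': array([ 1.15119188e+00,  4.87149832e-02,  9.75926497e-02,  1.62198218e+00,
       -8.62668119e-07,  1.44300673e+00]), 'joint_velocities': array([ 0.00090068, -0.00110211, -0.00045497,  0.00206021,  0.00084307,
        0.0012646 ]), 'joint_torque': array([ 2.78906409e-04, -3.38779628e+01,  3.20016146e+01,  2.01865548e-02,
       -1.54546115e-04,  3.73642610e-07]), 'ee_pos': array([0.15079663, 0.50224632, 0.23013315]), 'orientation': array([-3.11527773e-04,  1.45390179e-01,  9.89373723e-01, -1.11125271e-03]), 'contact_force': array([-0.1711898 ,  0.6109869 , -0.34254683]), 'moment': array([-0.01823201,  0.0146465 , -0.07362433]), 'gripper_force': 0.0, 'opening': 1.0022948263412346}
top {'K': array([[475.01867795,   0.        , 250.40194276],
       [  0.        , 475.01867795, 201.06090795],
       [  0.        ,   0.        ,   1.        ]]), 'position': array([0.29510222, 0.00756927, 1.66647504]), 'orientation': array([ 0.04963674, -0.70254707,  0.707905  , -0.05323831])}
side {'K': array([[380.79228822,   0.        , 247.44961599],
       [  0.        , 380.79228822, 191.6297903 ],
       [  0.        ,   0.        ,   1.        ]]), 'position': array([ 0.4235719 , -0.88094072,  0.91027855]), 'orientation': array([-0.39130768,  0.91620384, -0.07995309,  0.03250122])}
{'K': array([[267.78923253,   0.        , 254.53311072],
       [  0.        , 267.78923253, 194.69757177],
       [  0.        ,   0.        ,   1.        ]]), 'tool_from_camera': array([[-6.84968971e-04, -9.55917658e-01, -2.93634062e-01,
         7.63966657e-02],
       [ 9.99999462e-01, -4.26125475e-04, -9.45488868e-04,
         9.52974604e-05],
       [ 7.78684550e-04, -2.93634552e-01,  9.55917436e-01,
        -1.42965426e-01],
       [ 0.00000000e+00,  0.00000000e+00,  0.00000000e+00,
         1.00000000e+00]])} 0.0187
```

View pics/top0.png

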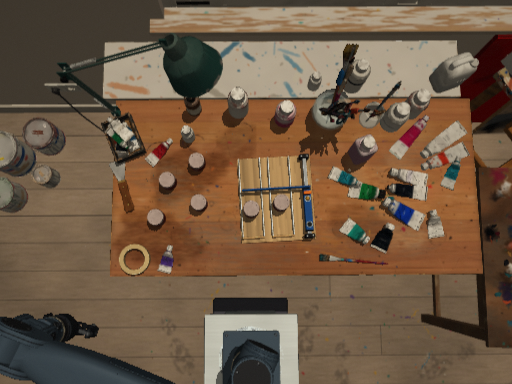

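View pics/side0.png

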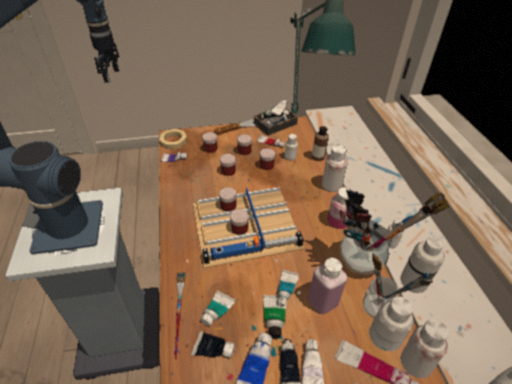

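The top view shows four new pots, at about (196,160), (167,180), (156,217) and (199,203). The older pots are at (250,209) and (281,204). The blue tube is on the right at x≈308, with the orange lug near (306,185).

```bash
cat > h.py <<'E'
import numpy as np, cv2
from plant import ctrl, viewer, read_state
from scipy.spatial.transform import Rotation as R
def rot(q): return R.from_quat(q,scalar_first=True).as_matrix()
def snap(n):
    """image, K, Rwc, position"""
    c=viewer.calibration(n); s=read_state()
    if n=="wrist":
        T=c["tool_from_camera"]; Rt=rot(s["orientation"])
        Rc=Rt@T[:3,:3]; p=s["ee_pos"]+Rt@T[:3,3]
    else: Rc=rot(c["orientation"]); p=c["position"]
    return viewer.camera(n),(c["K"],Rc,p)
def ray(cam,uv):
    K,Rc,p=cam; d=Rc@np.linalg.solve(K,[uv[0],uv[1],1]); return d/np.linalg.norm(d)
def plane(cam,uv,z):
    d=ray(cam,uv); p=cam[2]; return p+d*(z-p[2])/d[2]
def proj(cam,X):
    K,Rc,p=cam; v=K@(Rc.T@(np.asarray(X)-p)); return v[:2]/v[2]
def tri(obs):
    """obs: list of (cam,uv): least squares ray intersection"""
    A=np.zeros((3,3));b=np.zeros(3)
    for cam,uv in obs:
        d=ray(cam,uv);M=np.eye(3)-np.outer(d,d);A+=M;b+=M@cam[2]
    return np.linalg.solve(A,b)
def totool(dX):
    """world shift -> tool axes now (commanded approx measured)"""
    return rot(read_state()["orientation"]).T@np.asarray(dX)
def blobs(mask,lo=20,hi=1e9):
    n,l,st,c=cv2.connectedComponentsWithStats(mask.astype(np.uint8))
    return [(c[i].round(1).tolist(),int(st[i,4]),st[i,:4].tolist()) for i in range(1,n) if lo<=st[i,4]<=hi]
E
python3 - <<'E'
from h import *
t,ct=snap("top"); s,cs=snap("side")
cv2.imwrite("pics/topc.png",cv2.resize(t[135:285,130:330],None,fx=4,fy=4,interpolation=cv2.INTER_CUBIC))
cv2.imwrite("pics/sidec.png",cv2.resize(s[120:270,155:315],None,fx=4,fy=4,interpolation=cv2.INTER_CUBIC))
for n,uv in dict(n1=(196,160),n2=(167,180),n3=(156,217),n4=(199,203),oL=(250,209),oR=(281,204)).items(): print(n,plane(ct,uv,.06).round(3))
for n,im in(("t",t),("s",s)):
    h=cv2.cvtColor(im,cv2.COLOR_BGR2HSV); 
    print(n,"blue",blobs((abs(h[...,0].astype(int)-107)<10)&(h[...,1]>150)&(h[...,2]>60),40))
    print(n,"orange",blobs((h[...,0]<16)&(h[...,0]>5)&(h[...,1]>200)&(h[...,2]>150),3))
E
```

```text
n1 [0.676 0.186 0.06 ]
n2 [0.606 0.285 0.06 ]
n3 [0.478 0.32  0.06 ]
n4 [0.525 0.174 0.06 ]
oL [0.503 0.    0.06 ]
oR [ 0.52  -0.106  0.06 ]
t blue [([263.2, 188.9], 45, [242, 188, 44, 3]), ([307.7, 210.7], 127, [304, 201, 8, 21]), ([403.7, 212.9], 221, [395, 203, 19, 21])]
t orange [([307.1, 192.1], 18, [304, 191, 7, 3])]
s blue [([236.0, 249.8], 303, [212, 239, 52, 19]), ([253.7, 369.7], 573, [239, 355, 29, 29])]
s orange [([255.8, 240.2], 17, [255, 237, 3, 8])]
```

View pics/topc.png

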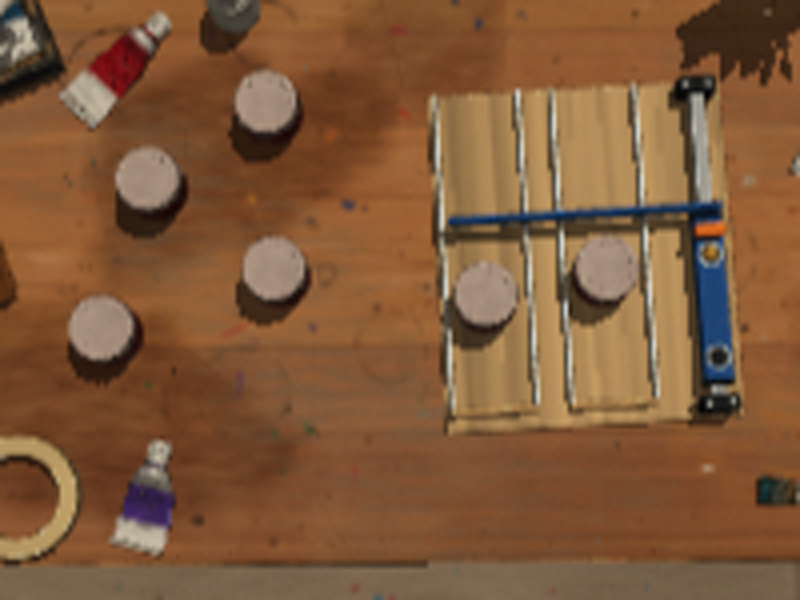

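View pics/sidec.png

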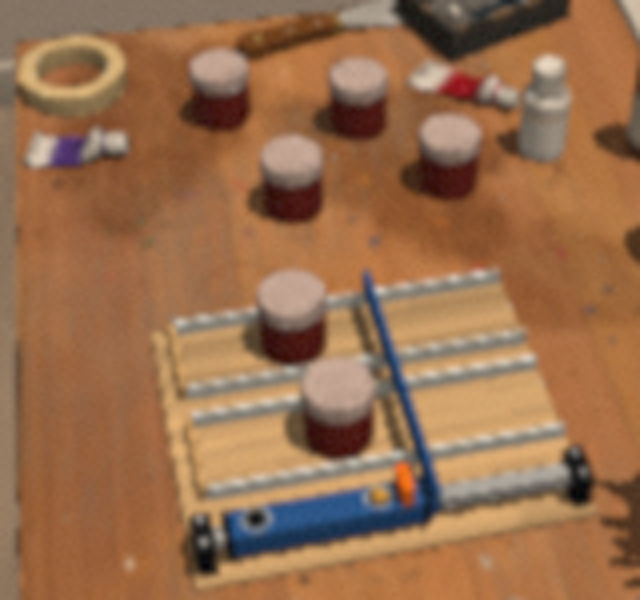

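```bash
python3 - <<'E'
from h import *
t,ct=snap("top"); s,cs=snap("side")
T=lambda u,v:((u+.5)/4-.5+130,(v+.5)/4-.5+135)
S=lambda u,v:((u+.5)/4-.5+155,(v+.5)/4-.5+120)
P=dict(pin=((711,252),(380,494)),hole=((718,356),(258,518)),lug=((709,229),(405,466)),bf=((718,400),(207,521)),bb=((695,86),(578,455)),
 oR=((605,268),(338,380)),oL=((486,295),(292,292)),n1=((267,102),(450,132)),n2=((149,179),(358,77)),n3=((103,328),(221,68)),n4=((274,268),(292,156)))
Z=dict(pin=.047,hole=.04,lug=.059,bf=.038,bb=.038)
for k,(a,b) in P.items():
    print(k,tri([(ct,T(*a)),(cs,S(*b))]).round(4),plane(ct,T(*a),Z.get(k,.06)).round(4),plane(cs,S(*b),Z.get(k,.06)).round(4))
f=plane(ct,T(718,402),.036);b=plane(ct,T(695,86),.036);d=b-f;yaw=np.arctan2(d[1],d[0]);print(yaw,np.hypot(*d[:2]))
st=read_state();print(rot(st["orientation"]).round(3),st["ee_pos"])
E
```

```text
pin [ 0.5452 -0.1992  0.0405] [ 0.5431 -0.1984  0.047 ] [ 0.5454 -0.2042  0.047 ]
hole [ 0.4554 -0.2032  0.0376] [ 0.4537 -0.203   0.04  ] [ 0.4568 -0.2049  0.04  ]
lug [ 0.5629 -0.1952  0.063 ] [ 0.5613 -0.1956  0.059 ] [ 0.5659 -0.1916  0.059 ]
bf [ 0.4183 -0.2018  0.0403] [ 0.416  -0.2023  0.038 ] [ 0.4207 -0.1997  0.038 ]
bb [ 0.6943 -0.1891  0.0407] [ 0.6922 -0.1892  0.038 ] [ 0.6979 -0.1867  0.038 ]
oR [ 0.5291 -0.1054  0.0646] [ 0.528  -0.1057  0.06  ] [ 0.5315 -0.1009  0.06  ]
oL [ 0.5073 -0.0037  0.064 ] [ 0.5054 -0.0038  0.06  ] [0.5101 0.0008 0.06  ]
n1 [0.6774 0.1844 0.0582] [0.6752 0.1842 0.06  ] [0.6788 0.1825 0.06  ]
n2 [0.6104 0.2858 0.0555] [0.6081 0.285  0.06  ] [0.6109 0.28   0.06  ]
n3 [0.4827 0.3228 0.0556] [0.4796 0.3218 0.06  ] [0.485  0.3172 0.06  ]
n4 [0.5323 0.1774 0.0565] [0.53  0.177 0.06 ] [0.5335 0.1734 0.06  ]
0.0468810827044949 0.2785302989403341
[[-0.958  0.288 -0.   ]
 [ 0.288  0.958 -0.001]
 [ 0.    -0.001 -1.   ]] [0.1509477  0.50259467 0.23087558]
```

Request:
drive_effector([
  {"tx":-0.1,"ty":-0.1,"tz":-0.02,"twist":-0.1},
  {"tx":-0.2,"ty":-0.2,"tz":-0.02,"twist":-0.2},
  {"tx":-0.3,"ty":-0.3,"tz":-0.02,"twist":-0.3},
  {"tx":-0.4,"ty":-0.4,"tz":-0.02,"twist":-0.339},
  {"tx":-0.522,"ty":-0.522,"tz":-0.02,"twist":-0.339},
  {"tx":-0.522,"ty":-0.522,"tz":-0.02,"twist":-0.339},
  {"tx":-0.522,"ty":-0.522,"tz":-0.02,"twist":-0.339},
  {"tx":-0.522,"ty":-0.522,"tz":-0.02,"twist":-0.339},
  {"tx":-0.522,"ty":-0.522,"tz":-0.02,"twist":-0.339},
  {"tx":-0.522,"ty":-0.522,"tz":-0.02,"twist":-0.339},
  {"tx":-0.522,"ty":-0.522,"tz":-0.02,"twist":-0.339},
  {"tx":-0.522,"ty":-0.522,"tz":-0.02,"twist":-0.339},
  {"tx":-0.522,"ty":-0.522,"tz":-0.02,"twist":-0.339},
  {"tx":-0.522,"ty":-0.522,"tz":-0.02,"twist":-0.339},
  {"tx":-0.522,"ty":-0.522,"tz":-0.02,"twist":-0.339},
  {"tx":-0.522,"ty":-0.522,"tz":-0.02,"twist":-0.339},
  {"tx":-0.522,"ty":-0.522,"tz":-0.02,"twist":-0.339},
  {"tx":-0.522,"ty":-0.522,"tz":-0.02,"twist":-0.339},
], aperture=0, squeeze=40)

```text
clock: 2.1
ee_pos: [0.5004, -0.1465, 0.2514]
orientation: [-0.0, -0.024, 1.0, 0.0]
contact_force: [-0.5, 1.0, -0.7]
opening: 0.001
gripper_force: 0.0Traceback (most recent call last):
```

```bash
python3 - <<'E'
from h import *
w,c=snap("wrist"); cv2.imwrite("pics/w1.png",w); s=read_state(); np.save("w1.npy",np.array([*c],dtype=object),allow_pickle=True); print(rot(s["orientation"]).round(3),s["ee_pos"])
E
```

```text
  File "<stdin>", line 2, in <module>
ValueError: could not broadcast input array from shape (3,3) into shape (3,)
```

View pics/w1.png

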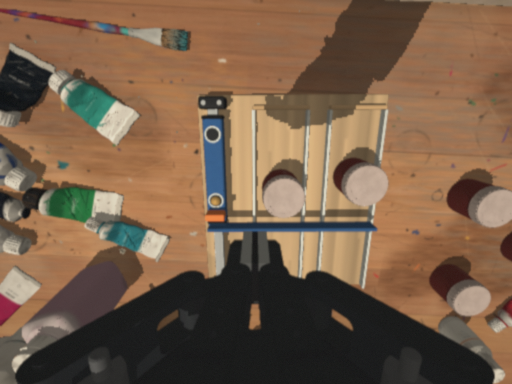

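Wrist view, with the robot side at the top: pin at about (215,201), hole_b at (212,135), lug at (215,218). The older pot lids are at (285,198) and (368,184). I'll take a second, lower view from a different spot.

```bash
cat > rk.py <<'E'
from h import *
import pickle,sys
tag=sys.argv[1]
w,c=snap("wrist"); cv2.imwrite(f"pics/{tag}.png",w); pickle.dump(c,open(tag+".pkl","wb"))
s=read_state(); print(rot(s["orientation"]).round(3).tolist(),s["ee_pos"].round(4))
h=cv2.cvtColor(w,cv2.COLOR_BGR2HSV).astype(int)
blue=(abs(h[...,0]-107)<12)&(h[...,1]>140)&(h[...,2]>50)
print("blue",blobs(blue,200)[:6]); 
print("orange",blobs((h[...,0]<14)&(h[...,1]>215)&(h[...,2]>140),20)[:6])
print("gold",blobs((h[...,0]>14)&(h[...,0]<28)&(h[...,1]>150)&(h[...,2]>130),8)[:8])
E
python3 rk.py wa
```

```text
[[-0.999, -0.049, 0.001], [-0.049, 0.999, -0.0], [-0.001, -0.0, -1.0]] [ 0.5005 -0.1461  0.2518]
blue [([214.4, 167.4], 745, [205, 141, 19, 53])]
orange []
gold [([62.4, 107.2], 9, [62, 105, 2, 5]), ([466.9, 237.6], 14, [465, 236, 5, 4])]
```

Request:
drive_effector([
  {"tx":-0.03,"ty":-0.04,"tz":0.05},
  {"tx":-0.06,"ty":-0.08,"tz":0.1},
  {"tx":-0.06,"ty":-0.08,"tz":0.1},
  {"tx":-0.06,"ty":-0.08,"tz":0.1},
  {"tx":-0.06,"ty":-0.08,"tz":0.1},
])

```text
clock: 2.7
ee_pos: [0.5636, -0.2231, 0.1504]
orientation: [-0.001, -0.024, 1.0, 0.001]
contact_force: [0.2, -0.0, 0.4]
opening: 0.0
gripper_force: 0.0
```

```bash
python3 rk.py wb
python3 - <<'E'
import cv2,numpy as np
a=cv2.imread("pics/wa.png")[85:245,180:400];b=cv2.imread("pics/wb.png")
cv2.imwrite("pics/wab.png",np.hstack([cv2.resize(a,(440,320)),cv2.resize(b[:320],(320,200)).copy() if 0 else cv2.copyMakeBorder(cv2.resize(b[:320,150:430],(350,320*350//280)),0,0,0,0,0)[:320]]))
E
```

```text
[[-0.999, -0.048, 0.0], [-0.048, 0.999, 0.0], [-0.0, 0.0, -1.0]] [ 0.5643 -0.2232  0.1523]
blue [([282.0, 55.5], 267, [269, 50, 28, 18]), ([277.4, 98.5], 491, [269, 80, 27, 44])]
orange []
gold [([58.9, 29.1], 12, [58, 27, 3, 5]), ([59.9, 42.0], 23, [59, 38, 3, 9])]
```

View pics/wb.png

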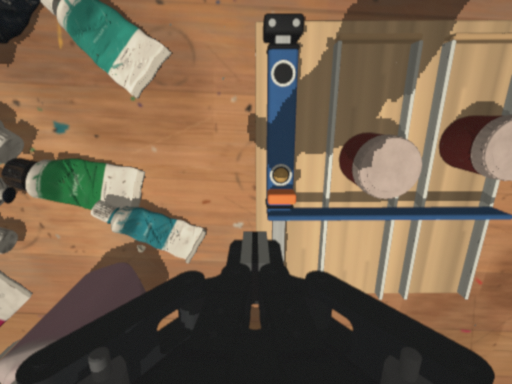

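```bash
python3 - <<'E'
from h import *
import pickle
a=pickle.load(open("wa.pkl","rb"));b=pickle.load(open("wb.pkl","rb"))
g={}
for n in("wa","wb"):
    im=cv2.imread(f"pics/{n}.png");h=cv2.cvtColor(im,cv2.COLOR_BGR2HSV).astype(int)
    print(n,"lids",[x for x in blobs((h[...,1]<60)&(h[...,2]>130)&(h[...,2]<215),400)])
    c=cv2.HoughCircles(cv2.medianBlur(cv2.cvtColor(im,cv2.COLOR_BGR2GRAY),3),cv2.HOUGH_GRADIENT,1,20,param1=100,param2=18,minRadius=5,maxRadius=40)
    print([x.round(1).tolist() for x in c[0] if x[1]<240 and 190<x[0]<400])
pin=tri([(a,(215,201)),(b,(281,175))]);hol=tri([(a,(212,135)),(b,(283,73))]);print(pin,hol)
p=[plane(a,(215,201),.045),plane(b,(281,175),.045)];q=[plane(a,(212,135),.04),plane(b,(283,73),.04)];print(p,q)
for P,Q in zip(p,q): print((P-Q)[:2],np.arctan2(*(P-Q)[1::-1]))
print("lip mid",plane(b,(378,40),.02), "lug top",plane(b,(281,194),.059))
E
```

```text
wa lids [([42.7, 67.4], 517, [10, 43, 58, 50]), ([118.5, 120.6], 655, [95, 100, 44, 44]), ([365.7, 185.6], 1350, [345, 165, 42, 51]), ([284.4, 197.4], 1333, [263, 178, 43, 39]), ([494.6, 208.1], 1070, [475, 189, 37, 37]), ([106.9, 204.3], 401, [92, 190, 31, 28]), ([151.8, 244.0], 437, [136, 230, 33, 31]), ([18.3, 285.6], 887, [0, 266, 41, 38]), ([470.8, 300.1], 810, [453, 286, 36, 30]), ([42.3, 326.5], 545, [21, 316, 50, 27])]
[[294.5, 192.5, 33.79999923706055], [357.5, 178.5, 30.5], [278.5, 205.5, 29.399999618530273], [234.5, 192.5, 29.299999237060547], [356.5, 198.5, 37.20000076293945], [243.5, 121.5, 29.299999237060547], [215.5, 199.5, 8.199999809265137], [211.5, 134.5, 9.600000381469727], [331.5, 203.5, 17.899999618530273], [211.5, 112.5, 18.0], [344.5, 134.5, 18.799999237060547], [314.5, 192.5, 11.800000190734863]]
wb lids [([141.1, 62.2], 1309, [108, 29, 63, 69]), ([439.1, 116.2], 693, [422, 40, 34, 159]), ([392.7, 165.2], 2942, [357, 88, 66, 111]), ([498.8, 154.6], 1416, [482, 120, 30, 79]), ([122.8, 184.3], 550, [100, 164, 44, 38]), ([183.0, 238.2], 589, [161, 220, 44, 43]), ([10.7, 297.1], 853, [0, 274, 31, 46]), ([10.1, 368.1], 481, [0, 352, 31, 32])]
[[389.5, 170.5, 37.20000076293945], [299.5, 186.5, 33.79999923706055], [367.5, 159.5, 28.0], [276.5, 184.5, 20.700000762939453], [282.5, 73.5, 9.399999618530273], [289.5, 27.5, 16.299999237060547], [312.5, 168.5, 15.5]]
[ 0.54263535 -0.1983409   0.04582908] [ 0.45407358 -0.20302731  0.04415544]
[array([ 0.54315603, -0.19836187,  0.045     ]), array([ 0.54258666, -0.19835736,  0.045     ])] [array([ 0.45477127, -0.20334555,  0.04      ]), array([ 0.45316242, -0.20295128,  0.04      ])]
[0.08838476 0.00498368] 0.05632659635291608
[0.08942424 0.00459392] 0.05132712512832217
lip mid [ 0.41886639 -0.11702492  0.02      ] lug top [ 0.55722536 -0.1985878   0.059     ]
```

Request:
drive_effector([
  {"tx":0.019,"ty":0.026},
  {"tx":0.019,"ty":0.026,"tz":0.03},
  {"tx":0.019,"ty":0.026,"tz":0.06},
  {"tx":0.019,"ty":0.026,"tz":0.085},
  {"tx":0.019,"ty":0.026,"tz":0.085},
  {"tx":0.019,"ty":0.026,"tz":0.085},
])

```text
clock: 3.35
ee_pos: [0.5449, -0.1988, 0.0687]
orientation: [0.001, -0.024, 1.0, -0.001]
contact_force: [0.3, 0.4, 0.7]
opening: -0.001
gripper_force: 0.0
```

```bash
python3 - <<'E'
from h import *
w,c=snap("wrist"); t,_=snap("top");s,_=snap("side")
A=cv2.resize(w[100:300,180:380],(400,400),interpolation=2);B=cv2.resize(s[215:265,205:305],(400,200),interpolation=2);C=cv2.resize(t[165:215,260:360],(400,200),interpolation=2)
cv2.imwrite("pics/p1.png",np.hstack([A,np.vstack([B,C])])); print(read_state()["ee_pos"])
E
```

```text
[ 0.54615548 -0.19994392  0.06964771]
```

View pics/p1.png

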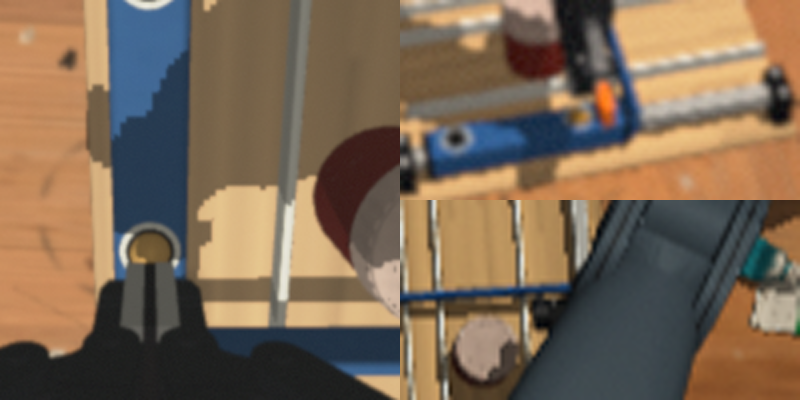

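Request:
drive_effector([
  {"tz":0.008},
  {"tz":0.016},
  {"tz":0.022},
  {"tz":0.026},
  {"tz":0.027},
  {"tz":0.027},
  {"tz":0.027},
])

```text
clock: 4.2
ee_pos: [0.5447, -0.1996, 0.0402]
orientation: [0.0, -0.024, 1.0, -0.0]
contact_force: [-0.3, 1.2, 5.3]
opening: 0.002
gripper_force: 2.8
```

```bash
python3 -c "
from h import *
for i in range(3): s=read_state();print(s['ee_pos'],s['contact_force'])"
```

```text
[ 0.54471196 -0.19956885  0.04021678] [-0.31670143  1.22134647  5.2506015 ]
[ 0.54471196 -0.19956885  0.04021678] [-0.31670143  1.22134647  5.2506015 ]
[ 0.54471196 -0.19956885  0.04021678] [-0.31670143  1.22134647  5.2506015 ]
```

Request:
drive_effector([
  {"tz":0.001},
  {"tz":0.0015},
  {"tz":0.0015},
])

```text
clock: 4.5
ee_pos: [0.5448, -0.1996, 0.04]
orientation: [0.001, -0.024, 1.0, -0.0]
contact_force: [-1.7, 1.5, 11.2]
opening: -0.004
gripper_force: 5.2
```

Request:
drive_effector([
  {"tx":-0.002},
  {"tx":-0.004},
  {"tx":-0.006},
  {"tx":-0.008},
  {"tx":-0.01},
  {"tx":-0.012},
  {"tx":-0.014},
  {"tx":-0.014},
])

```text
clock: 5.3
ee_pos: [0.5586, -0.1989, 0.04]
orientation: [0.0, -0.024, 1.0, -0.0]
contact_force: [-2.9, 1.0, 10.1]
opening: -0.002
gripper_force: 5.2
```

Request:
drive_effector([
  {"tx":-0.005,"tz":-0.003},
  {"tx":-0.01,"tz":-0.004},
  {"tx":-0.02,"tz":-0.004},
  {"tx":-0.03,"tz":-0.004},
  {"tx":-0.04,"tz":-0.004},
  {"tx":-0.05,"tz":-0.004},
  {"tx":-0.06,"tz":-0.004},
  {"tx":-0.065,"tz":-0.004},
  {"tx":-0.068,"tz":-0.004},
  {"tx":-0.07,"tz":-0.004},
])

```text
clock: 6.3
ee_pos: [0.6271, -0.195, 0.0406]
orientation: [-0.002, -0.024, 1.0, 0.0]
contact_force: [-4.5, -0.4, 0.2]
opening: 0.004
gripper_force: 2.3
```

Request:
drive_effector([
  {"tx":-0.001},
  {"tx":-0.002},
  {"tx":-0.003},
  {"tx":-0.004},
  {"tx":-0.005},
  {"tx":-0.005},
])

```text
clock: 6.9
ee_pos: [0.6355, -0.1955, 0.0432]
orientation: [0.002, -0.024, 1.0, -0.001]
contact_force: [0.5, -0.6, -0.5]
opening: -0.001
gripper_force: 0.0
```

Request:
drive_effector([
  {"tx":-0.001},
  {"tx":-0.002},
  {"tx":-0.002},
])

```text
clock: 7.2
ee_pos: [0.636, -0.1951, 0.0424]
orientation: [0.001, -0.024, 1.0, -0.0]
contact_force: [0.4, -0.1, -0.3]
opening: 0.001
gripper_force: 0.0
```

```bash
python3 - <<'E'
from h import *
w,c=snap("wrist"); s,_=snap("side")
A=cv2.resize(w[0:300,100:400],(400,400),interpolation=2);B=cv2.resize(s[205:265,205:325],(400,200),interpolation=2)
cv2.imwrite("pics/p2.png",np.hstack([A,np.vstack([B,B])])); print(read_state()["ee_pos"])
E
```

```text
[ 0.63548043 -0.19507094  0.04203103]
```

View pics/p2.png

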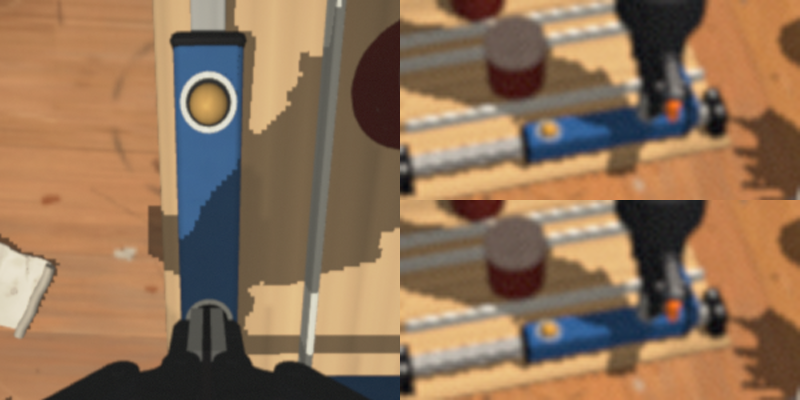

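The pin stands out through hole_b, so the stop is locked. Next I'll back off, then measure the pots.

Request:
drive_effector([
  {"tx":0.004},
  {"tx":0.004,"tz":-0.05},
  {"tx":0.004,"tz":-0.1},
  {"tx":0.04,"ty":0.04,"tz":-0.14},
  {"tx":0.07,"ty":0.08,"tz":-0.17},
  {"tx":0.1,"ty":0.12,"tz":-0.2},
  {"tx":0.128,"ty":0.15,"tz":-0.21},
  {"tx":0.128,"ty":0.15,"tz":-0.21},
  {"tx":0.128,"ty":0.15,"tz":-0.21},
  {"tx":0.128,"ty":0.15,"tz":-0.21},
], aperture=1)

```text
clock: 8.3
ee_pos: [0.5004, -0.0512, 0.2523]
orientation: [0.001, -0.024, 1.0, -0.0]
contact_force: [0.3, -0.4, -0.4]
opening: 0.998
gripper_force: 0.0
```

```bash
cat > look.py <<'E'
# find lids in wrist/top/side; print lid-top centres by planes and by triangulating top+wrist
from h import *
import sys
tag=sys.argv[1]
def lids(im):
    h=cv2.cvtColor(im,cv2.COLOR_BGR2HSV).astype(int)
    m=((h[...,0]<12)|(h[...,0]>165))&(h[...,1]>12)&(h[...,1]<75)&(h[...,2]>95)
    m=cv2.morphologyEx(m.astype(np.uint8),cv2.MORPH_OPEN,np.ones((3,3)))
    out=[]
    for c in cv2.findContours(m,cv2.RETR_EXTERNAL,cv2.CHAIN_APPROX_NONE)[0]:
        if cv2.contourArea(c)<60: continue
        (u,v),r=cv2.minEnclosingCircle(cv2.convexHull(c)); a=cv2.contourArea(c)/(np.pi*r*r)
        if a>.6: out.append((u,v,r,a))
    return out
pts={}
for n in sys.argv[2:]:
    im,c=snap(n); cv2.imwrite(f"pics/{tag}{n}.png",im)
    for u,v,r,a in lids(im):
        P=plane(c,(u,v),.06)
        if 0.25<P[0]<.75 and -.25<P[1]<.45 and (n!="wrist" or r>12): print(n,round(u,1),round(v,1),"r%.1f a%.2f"%(r,a),P.round(4)[:2]); pts.setdefault(n,[]).append((c,(u,v),P))
L=list(pts)
if len(L)>1:
  for c,uv,P in pts[L[0]]:
    for d,vw,Q in pts[L[1]]:
      if np.linalg.norm(P-Q)<.02: print("tri",tri([(c,uv),(d,vw)]).round(4))
s=read_state();print("tcp",s["ee_pos"].round(4))
E
python3 look.py a wrist top
```

```text
tcp [ 0.5004 -0.0519  0.2508]
```

View pics/awrist.png

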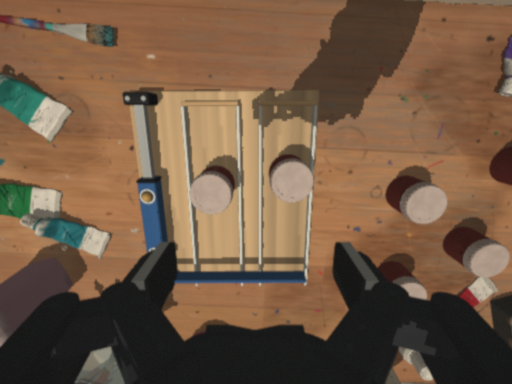

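```bash
python3 - <<'E'
import cv2
w=cv2.imread("pics/awrist.png");t=cv2.imread("pics/atop.png")
h=cv2.cvtColor(w,cv2.COLOR_BGR2HSV);g=cv2.cvtColor(t,cv2.COLOR_BGR2HSV)
for u,v in((212,190),(291,180),(423,203),(485,256),(300,190),(420,215)):print(w[v,u],h[v,u])
for u,v in((196,160),(167,180),(156,217),(199,203)):print(t[v,u],g[v,u])
E
```

```text
[143 161 183] [ 14  56 183]
[141 158 180] [ 13  55 180]
[136 153 174] [ 13  56 174]
[139 156 178] [ 13  56 178]
[144 161 184] [ 13  55 184]
[143 160 182] [ 13  55 182]
[130 147 172] [ 12  62 172]
[130 148 173] [ 13  63 173]
[130 149 173] [ 13  63 173]
[130 148 173] [ 13  63 173]
```

```bash
sed -i 's/m=((h.*/m=(h[...,0]>8)\&(h[...,0]<19)\&(h[...,1]>38)\&(h[...,1]<78)\&(h[...,2]>90)/' look.py; python3 look.py b wrist top
python3 - <<'E'
from h import *
w,c=snap("wrist")
for z in(.02,):
  for uv in((184,103),(240,103),(262,103),(316,103),(193,270),(241,270),(261,270),(307,268)): print(uv,plane(c,uv,z).round(4)[:2])
print("pin",plane(c,(148,196),.045))
E
```

```text
wrist 487.0 259.5 r23.3 a0.67 [0.6065 0.2807]
wrist 424.0 204.0 r23.8 a0.75 [0.5289 0.1732]
wrist 210.4 193.7 r21.8 a0.89 [ 0.5276 -0.1079]
wrist 292.1 181.3 r22.3 a0.89 [ 0.5062 -0.003 ]
top 155.0 217.0 r8.1 a0.83 [0.4783 0.3231]
top 198.0 201.9 r7.7 a0.88 [0.5291 0.1776]
top 166.5 179.5 r7.9 a0.82 [0.6077 0.2863]
top 195.9 160.2 r7.6 a0.87 [0.6749 0.1858]
tri [0.6094 0.2872 0.0537]
tri [0.5306 0.1782 0.0528]
tcp [ 0.5004 -0.052   0.2504]
(184, 103) [ 0.4159 -0.1487]
(240, 103) [ 0.4125 -0.0748]
(262, 103) [ 0.4112 -0.0458]
(316, 103) [0.408  0.0255]
(193, 270) [ 0.668  -0.1422]
(241, 270) [ 0.6645 -0.0657]
(261, 270) [ 0.6631 -0.0339]
(307, 268) [0.6561 0.039 ]
pin [ 0.53895422 -0.19516144  0.045     ]
```

Request:
drive_effector([
  {"tx":-0.025,"ty":-0.056,"tz":0.02},
  {"tx":-0.025,"ty":-0.056,"tz":0.05},
  {"tx":-0.025,"ty":-0.056,"tz":0.1},
  {"tx":-0.025,"ty":-0.056,"tz":0.14},
  {"tx":-0.025,"ty":-0.056,"tz":0.18},
  {"tx":-0.025,"ty":-0.056,"tz":0.2},
  {"tx":-0.025,"ty":-0.056,"tz":0.215},
  {"tx":-0.025,"ty":-0.056,"tz":0.222},
  {"tx":-0.025,"ty":-0.056,"tz":0.222},
  {"tx":-0.025,"ty":-0.056,"tz":0.222},
], aperture=1)

```text
clock: 9.55
ee_pos: [0.5291, -0.1065, 0.0312]
orientation: [0.001, -0.024, 1.0, -0.0]
contact_force: [1.3, 0.3, -0.5]
opening: 1.002
gripper_force: 0.0
```

Request:
drive_effector([
  {},
  {},
  {},
  {},
  {},
  {},
  {},
  {},
], aperture=0, squeeze=30)

```text
clock: 10.35
ee_pos: [0.5292, -0.1064, 0.0315]
orientation: [0.002, -0.024, 1.0, -0.001]
contact_force: [-0.6, -0.3, 5.0]
opening: 0.653
gripper_force: 32.1
```

Request:
drive_effector([
  {"ty":-0.001,"tz":-0.0015},
  {"tx":0.01,"ty":-0.0015,"tz":-0.0015},
  {"tx":0.02,"ty":-0.0015,"tz":-0.0015},
  {"tx":0.035,"ty":-0.0015,"tz":-0.0015},
  {"tx":0.05,"ty":-0.0015,"tz":-0.0015},
  {"tx":0.06,"ty":-0.0015,"tz":-0.0015},
  {"tx":0.068,"ty":-0.0015,"tz":-0.0015},
  {"tx":0.072,"ty":-0.0015,"tz":-0.0015},
  {"tx":0.072,"ty":-0.0015,"tz":-0.0015},
  {"tx":0.072,"ty":-0.0015,"tz":-0.0015},
])

```text
clock: 11.35
ee_pos: [0.455, -0.1108, 0.0312]
orientation: [-0.001, -0.024, 1.0, 0.0]
contact_force: [-1.9, 0.0, 5.4]
opening: 0.657
gripper_force: 33.4
```

Request:
drive_effector([
  {"tx":0.001},
  {"tx":0.002},
  {"tx":0.003},
  {"tx":0.004},
  {"tx":0.005},
  {"tx":0.005},
])

```text
clock: 11.95
ee_pos: [0.4509, -0.1112, 0.0313]
orientation: [-0.0, -0.024, 1.0, -0.0]
contact_force: [1.8, 0.1, 1.3]
opening: 0.65
gripper_force: 33.3
```

Request:
drive_effector([
  {"tx":0.001},
  {"tx":0.002},
  {"tx":0.002},
])

```text
clock: 12.25
ee_pos: [0.4488, -0.1112, 0.0312]
orientation: [-0.0, -0.024, 1.0, -0.0]
contact_force: [0.6, 0.4, 1.3]
opening: 0.651
gripper_force: 33.3
```

Request:
drive_effector([
  {"tx":0.001},
  {"tx":0.002},
  {"tx":0.002},
])

```text
clock: 12.55
ee_pos: [0.4467, -0.1113, 0.0312]
orientation: [-0.0, -0.024, 1.0, 0.0]
contact_force: [0.9, 0.2, 2.1]
opening: 0.651
gripper_force: 33.3
```

Request:
drive_effector([
  {"tx":0.001},
  {"tx":0.002},
  {"tx":0.002},
])

```text
clock: 12.85
ee_pos: [0.4458, -0.1113, 0.0317]
orientation: [0.001, -0.024, 1.0, 0.0]
contact_force: [3.5, 1.2, 1.3]
opening: 0.652
gripper_force: 33.2
```

```bash
python3 - <<'E'
from h import *
w,c=snap("wrist"); s,_=snap("side")
A=w[0:330,100:430];B=cv2.resize(s[185:275,180:320],(460,330),interpolation=2)
cv2.imwrite("pics/p3.png",np.hstack([A,B]))
E
```

```text
(no output)
```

View pics/p3.png

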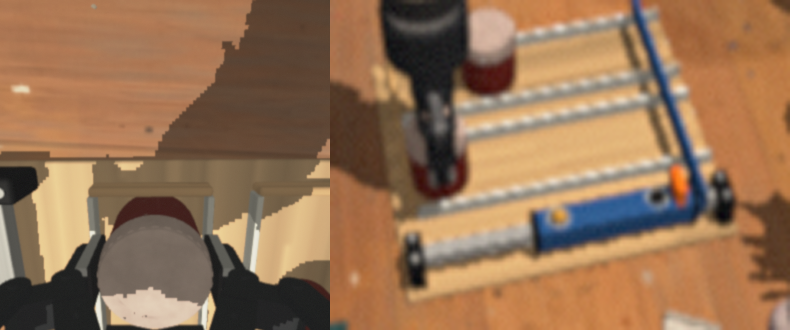

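Request:
drive_effector([
  {},
  {},
  {},
  {},
  {"tz":-0.03},
  {"tz":-0.06},
  {"tz":-0.085},
  {"tx":-0.02,"ty":0.04,"tz":-0.085},
  {"tx":-0.04,"ty":0.08,"tz":-0.085},
  {"tx":-0.065,"ty":0.104,"tz":-0.085},
  {"tx":-0.065,"ty":0.104,"tz":-0.085},
  {"tx":-0.065,"ty":0.104,"tz":-0.085},
], aperture=1)

```text
clock: 14.15
ee_pos: [0.5047, -0.004, 0.1158]
orientation: [-0.001, -0.024, 1.0, -0.0]
contact_force: [0.3, -0.6, 0.1]
opening: 0.995
gripper_force: 0.0
```

```bash
python3 look.py c wrist
```

```text
wrist 466.0 248.0 r38.8 a0.69 [0.5269 0.1723]
wrist 254.8 215.3 r35.4 a0.88 [ 0.5064 -0.0034]
wrist 108.9 128.9 r43.5 a0.79 [ 0.4448 -0.112 ]
tcp [ 0.5044 -0.0046  0.1159]
```

Request:
drive_effector([
  {"tx":-0.002,"ty":0.001,"tz":0.03},
  {"tx":-0.002,"ty":0.001,"tz":0.06},
  {"tx":-0.002,"ty":0.001,"tz":0.08},
  {"tx":-0.002,"ty":0.001,"tz":0.085},
  {"tx":-0.002,"ty":0.001,"tz":0.085},
], aperture=1)

```text
clock: 14.7
ee_pos: [0.5055, -0.0041, 0.0304]
orientation: [-0.001, -0.023, 1.0, 0.0]
contact_force: [-0.2, 1.1, 0.3]
opening: 1.006
gripper_force: 0.0
```

Request:
drive_effector([
  {},
  {},
  {},
  {},
  {},
  {},
  {},
], aperture=0, squeeze=30)

```text
clock: 15.4
ee_pos: [0.5086, -0.0037, 0.0333]
orientation: [0.002, -0.024, 1.0, -0.001]
contact_force: [-1.1, 0.2, 6.4]
opening: 0.655
gripper_force: 32.2
```

Request:
drive_effector([
  {"tz":-0.001},
  {"tx":0.01,"tz":-0.0015},
  {"tx":0.02,"tz":-0.0015},
  {"tx":0.03,"tz":-0.0015},
  {"tx":0.04,"tz":-0.0015},
  {"tx":0.05,"tz":-0.0015},
  {"tx":0.056,"tz":-0.0015},
  {"tx":0.058,"tz":-0.0015},
  {"tx":0.058,"tz":-0.0015},
  {"tx":0.06,"tz":-0.0015},
  {"tx":0.06,"tz":-0.0015},
])

```text
clock: 16.5
ee_pos: [0.4474, -0.0062, 0.0334]
orientation: [0.001, -0.024, 1.0, -0.0]
contact_force: [3.0, 0.1, 5.4]
opening: 0.653
gripper_force: 33.2
```

Request:
drive_effector([
  {"tx":0.001,"ty":-0.001},
  {"tx":0.002,"ty":-0.001},
  {"tx":0.003,"ty":-0.001},
  {"tx":0.004,"ty":-0.001},
  {"tx":0.004,"ty":-0.001},
])

```text
clock: 17.0
ee_pos: [0.4436, -0.0071, 0.0333]
orientation: [0.001, -0.024, 1.0, 0.0]
contact_force: [1.8, 2.0, 6.7]
opening: 0.653
gripper_force: 33.2
```

Request:
drive_effector([
  {"tx":0.001},
  {"tx":0.002},
  {"tx":0.002},
])

```text
clock: 17.3
ee_pos: [0.4421, -0.0073, 0.0334]
orientation: [0.001, -0.024, 1.0, 0.0]
contact_force: [3.8, 1.6, 5.4]
opening: 0.654
gripper_force: 33.1
```

Request:
drive_effector([
  {"tx":0.001},
  {"tx":0.002},
  {"tx":0.002},
])

```text
clock: 17.6
ee_pos: [0.4414, -0.0074, 0.0339]
orientation: [0.003, -0.024, 1.0, 0.0]
contact_force: [5.3, 1.8, 5.5]
opening: 0.655
gripper_force: 33.1
```

Request:
drive_effector([
  {},
  {},
  {},
  {},
  {"tz":-0.03},
  {"tz":-0.06},
  {"tz":-0.09},
  {"tx":-0.03,"ty":0.045,"tz":-0.1},
  {"tx":-0.05,"ty":0.09,"tz":-0.1},
  {"tx":-0.07,"ty":0.135,"tz":-0.1},
  {"tx":-0.097,"ty":0.18,"tz":-0.1},
  {"tx":-0.097,"ty":0.18,"tz":-0.1},
  {"tx":-0.097,"ty":0.18,"tz":-0.1},
], aperture=1)

```text
clock: 18.9
ee_pos: [0.527, 0.1778, 0.1316]
orientation: [-0.001, -0.025, 1.0, -0.0]
contact_force: [0.8, -0.5, -0.0]
opening: 1.002
gripper_force: 0.0
```

```bash
python3 look.py d wrist top
```

```text
wrist 254.1 207.0 r32.1 a0.95 [0.5274 0.1778]
wrist 434.4 158.8 r39.8 a0.80 [0.4791 0.3207]
top 252.0 227.5 r7.8 a0.88 [ 0.44   -0.0063]
top 282.9 225.6 r7.7 a0.88 [ 0.4459 -0.1111]
top 155.0 217.0 r8.1 a0.83 [0.4783 0.3231]
top 197.0 160.0 r7.3 a0.63 [0.6756 0.1821]
tri [0.4793 0.324  0.0551]
tcp [0.5267 0.176  0.1323]
```

Request:
drive_effector([
  {"tx":-0.001,"ty":0.001,"tz":0.03},
  {"tx":-0.001,"ty":0.001,"tz":0.06},
  {"tx":-0.001,"ty":0.001,"tz":0.09},
  {"tx":-0.001,"ty":0.001,"tz":0.105},
  {"tx":-0.001,"ty":0.001,"tz":0.105},
], aperture=1)

```text
clock: 19.5
ee_pos: [0.5256, 0.176, 0.0252]
orientation: [-0.003, -0.023, 1.0, -0.001]
contact_force: [-0.9, -0.2, -0.5]
opening: 1.0
gripper_force: 0.0
```

Request:
drive_effector([
  {},
  {},
  {},
  {},
  {},
  {},
  {},
], aperture=0, squeeze=35)

```text
clock: 20.2
ee_pos: [0.5306, 0.1781, 0.0304]
orientation: [0.002, -0.024, 1.0, 0.0]
contact_force: [-0.3, -1.0, 5.3]
opening: 0.65
gripper_force: 37.6
```

Request:
drive_effector([
  {"tz":-0.015},
  {"tz":-0.04},
  {"tz":-0.07},
  {"tz":-0.1},
  {"tz":-0.1},
  {"tz":-0.1},
])

```text
clock: 20.8
ee_pos: [0.5292, 0.1782, 0.1292]
orientation: [0.001, -0.024, 1.0, 0.0]
contact_force: [-0.4, -0.3, -1.5]
opening: 0.648
gripper_force: 37.3
```

```bash
python3 look.py e wrist
```

```text
wrist 254.3 271.2 r58.0 a0.90 [0.591  0.1813]
wrist 436.0 154.5 r40.6 a0.80 [0.4782 0.3201]
tcp [0.5282 0.178  0.1276]
```

Request:
drive_effector([
  {"tx":-0.008,"ty":-0.04},
  {"tx":-0.016,"ty":-0.08},
  {"tx":-0.024,"ty":-0.12},
  {"tx":-0.032,"ty":-0.16},
  {"tx":-0.036,"ty":-0.175},
  {"tx":-0.036,"ty":-0.181},
  {"tx":-0.036,"ty":-0.181},
  {"tx":-0.036,"ty":-0.181},
])

```text
clock: 21.65
ee_pos: [0.5722, 0.0001, 0.1272]
orientation: [-0.001, -0.024, 1.0, 0.001]
contact_force: [-1.1, -0.1, 0.6]
opening: 0.649
gripper_force: 37.5
```

```bash
python3 look.py f wrist top
```

```text
wrist 254.4 271.6 r54.6 a0.89 [0.6327 0.0034]
wrist 252.9 29.4 r45.0 a0.79 [ 0.4412 -0.0068]
wrist 98.0 32.0 r49.7 a0.65 [ 0.4479 -0.1139]
top 282.5 225.5 r7.9 a0.84 [ 0.4461 -0.1098]
top 155.0 217.0 r8.1 a0.83 [0.4783 0.3231]
top 166.5 179.1 r7.8 a0.85 [0.6091 0.2863]
top 195.9 160.2 r7.6 a0.87 [0.6749 0.1858]
tri [ 0.4473 -0.1107  0.0638]
tcp [5.726e-01 3.000e-04 1.276e-01]
```

View pics/fwrist.png

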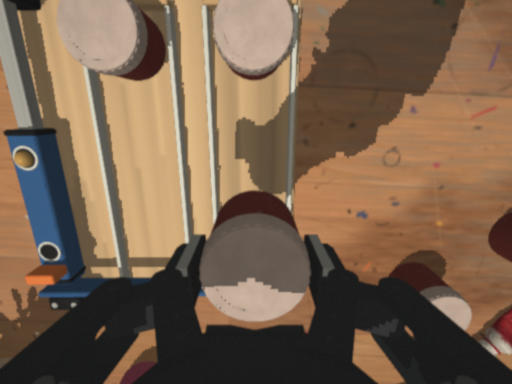

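Request:
drive_effector([
  {"ty":-0.001,"tz":0.03},
  {"ty":-0.001,"tz":0.06},
  {"ty":-0.001,"tz":0.08},
  {"ty":-0.001,"tz":0.086},
  {"ty":-0.001,"tz":0.089},
  {"ty":-0.001,"tz":0.091},
  {"ty":-0.001,"tz":0.091},
])

```text
clock: 22.45
ee_pos: [0.5741, -0.0021, 0.0382]
orientation: [0.001, -0.024, 1.0, -0.0]
contact_force: [-0.2, -0.2, -0.4]
opening: 0.652
gripper_force: 37.5
```

Request:
drive_effector([
  {"tz":0.001},
  {"tz":0.002},
  {"tz":0.002},
])

```text
clock: 22.75
ee_pos: [0.5741, -0.0024, 0.0365]
orientation: [0.001, -0.024, 1.0, -0.0]
contact_force: [-1.5, -0.4, 4.5]
opening: 0.649
gripper_force: 37.8
```

Request:
drive_effector([
  {},
  {},
  {},
  {},
  {"tz":-0.03},
  {"tz":-0.06},
  {"tz":-0.1},
  {"tx":0.01,"ty":0.045,"tz":-0.1},
  {"tx":0.02,"ty":0.09,"tz":-0.1},
  {"tx":0.03,"ty":0.135,"tz":-0.1},
  {"tx":0.04,"ty":0.18,"tz":-0.1},
  {"tx":0.05,"ty":0.225,"tz":-0.1},
  {"tx":0.06,"ty":0.27,"tz":-0.1},
  {"tx":0.07,"ty":0.31,"tz":-0.1},
  {"tx":0.078,"ty":0.327,"tz":-0.1},
  {"tx":0.078,"ty":0.327,"tz":-0.1},
  {"tx":0.078,"ty":0.327,"tz":-0.1},
], aperture=1)

```text
clock: 24.45
ee_pos: [0.4795, 0.3207, 0.1345]
orientation: [-0.0, -0.024, 1.0, -0.0]
contact_force: [0.5, 0.7, 1.1]
opening: 0.997
gripper_force: 0.0
```

```bash
python3 look.py g wrist top
```

```text
wrist 112.5 368.5 r18.5 a0.60 [0.67   0.1791]
wrist 258.8 202.9 r31.8 a0.95 [0.4771 0.3245]
top 252.0 227.5 r7.8 a0.88 [ 0.44   -0.0063]
top 282.8 225.6 r7.7 a0.88 [ 0.4456 -0.1108]
top 250.4 188.5 r7.7 a0.87 [ 0.5742 -0.002 ]
top 166.5 179.5 r7.9 a0.82 [0.6077 0.2863]
top 195.9 160.2 r7.6 a0.86 [0.6749 0.1858]
tri [0.6721 0.1824 0.0612]
tcp [0.4801 0.3198 0.1347]
```

Request:
drive_effector([
  {"tx":0.002,"ty":0.004,"tz":0.03},
  {"tx":0.002,"ty":0.004,"tz":0.06},
  {"tx":0.002,"ty":0.004,"tz":0.09},
  {"tx":0.002,"ty":0.004,"tz":0.104},
  {"tx":0.002,"ty":0.004,"tz":0.104},
], aperture=0.9)

```text
clock: 25.05
ee_pos: [0.4758, 0.3225, 0.0279]
orientation: [-0.003, -0.023, 1.0, -0.001]
contact_force: [0.3, 0.5, -0.4]
opening: 0.903
gripper_force: 0.0
```

Request:
drive_effector([
  {},
  {},
  {},
  {},
  {},
  {},
  {},
], aperture=0, squeeze=35)

```text
clock: 25.75
ee_pos: [0.4792, 0.3253, 0.033]
orientation: [0.002, -0.024, 1.0, 0.001]
contact_force: [0.7, 0.1, 6.8]
opening: 0.649
gripper_force: 37.6
```

Request:
drive_effector([
  {"tz":-0.015},
  {"tz":-0.04},
  {"tz":-0.07},
  {"tz":-0.1},
  {"tz":-0.1},
  {"tz":-0.1},
])

```text
clock: 26.35
ee_pos: [0.4779, 0.325, 0.1319]
orientation: [0.001, -0.024, 1.0, 0.0]
contact_force: [0.3, 0.6, -0.9]
opening: 0.648
gripper_force: 37.3
```

```bash
python3 look.py h wrist
```

```text
wrist 245.0 278.5 r69.3 a0.65 [0.5495 0.3199]
tcp [0.477  0.3245 0.1303]
```

Request:
drive_effector([
  {"ty":-0.03},
  {"ty":-0.07},
  {"tx":-0.005,"ty":-0.11},
  {"tx":-0.005,"ty":-0.15},
  {"tx":-0.01,"ty":-0.19},
  {"tx":-0.01,"ty":-0.23},
  {"tx":-0.013,"ty":-0.27},
  {"tx":-0.013,"ty":-0.31},
  {"tx":-0.013,"ty":-0.33},
  {"tx":-0.013,"ty":-0.33},
  {"tx":-0.013,"ty":-0.33},
])

```text
clock: 27.5
ee_pos: [0.5048, -0.0042, 0.129]
orientation: [-0.002, -0.023, 1.0, 0.001]
contact_force: [-1.3, 0.2, -0.7]
opening: 0.648
gripper_force: 37.5
```

```bash
python3 look.py i wrist side
```

```text
wrist 254.7 271.0 r53.4 a0.89 [ 0.5656 -0.0009]
wrist 119.4 127.5 r41.1 a0.79 [ 0.4441 -0.1106]
wrist 255.1 128.1 r37.3 a0.94 [ 0.4398 -0.0063]
side 212.5 220.0 r10.3 a0.70 [ 0.4495 -0.1086]
side 206.0 198.0 r8.2 a0.78 [ 0.4391 -0.0116]
side 248.9 191.5 r8.3 a0.76 [ 0.5783 -0.006 ]
side 267.0 153.9 r7.3 a0.72 [0.6768 0.1752]
side 243.7 140.0 r7.0 a0.66 [0.6081 0.2732]
tri [0.5767 0.001  0.0497]
tri [ 0.4467 -0.11    0.0613]
tri [ 0.4396 -0.0063  0.0548]
tcp [ 0.5053 -0.0034  0.1297]
```

View pics/iwrist.png

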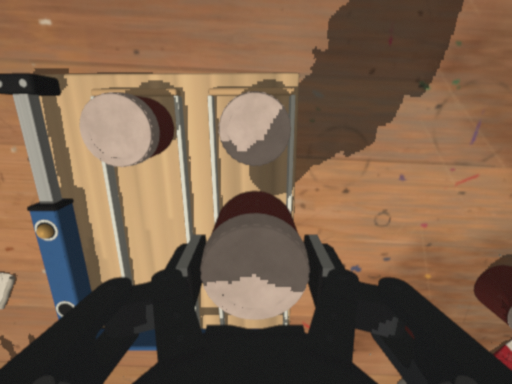

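Request:
drive_effector([
  {"tx":-0.002,"tz":0.03},
  {"tx":-0.002,"tz":0.06},
  {"tx":-0.002,"tz":0.08},
  {"tx":-0.002,"tz":0.086},
  {"tx":-0.002,"tz":0.089},
  {"tx":-0.002,"tz":0.09},
  {"tx":-0.002,"tz":0.09},
])

```text
clock: 28.3
ee_pos: [0.5092, -0.0042, 0.0421]
orientation: [0.001, -0.024, 1.0, -0.0]
contact_force: [0.9, -0.3, 0.3]
opening: 0.646
gripper_force: 37.5
```

Request:
drive_effector([
  {"tz":0.001},
  {"tz":0.002},
  {"tz":0.002},
])

```text
clock: 28.6
ee_pos: [0.5083, -0.0044, 0.0392]
orientation: [0.0, -0.024, 1.0, -0.0]
contact_force: [-0.6, 0.5, -0.4]
opening: 0.649
gripper_force: 37.5
```

Request:
drive_effector([
  {"tz":0.001},
  {"tz":0.002},
  {"tz":0.002},
])

```text
clock: 28.9
ee_pos: [0.5085, -0.0044, 0.039]
orientation: [0.001, -0.024, 1.0, -0.0]
contact_force: [-3.8, 0.6, 8.3]
opening: 0.651
gripper_force: 38.2
```

Request:
drive_effector([
  {},
  {},
  {},
  {},
  {"tz":-0.03},
  {"tz":-0.06},
  {"tz":-0.1},
  {"tx":-0.02,"ty":0.045,"tz":-0.1},
  {"tx":-0.04,"ty":0.09,"tz":-0.1},
  {"tx":-0.055,"ty":0.135,"tz":-0.1},
  {"tx":-0.07,"ty":0.18,"tz":-0.1},
  {"tx":-0.09,"ty":0.225,"tz":-0.1},
  {"tx":-0.11,"ty":0.27,"tz":-0.1},
  {"tx":-0.114,"ty":0.285,"tz":-0.1},
  {"tx":-0.114,"ty":0.285,"tz":-0.1},
  {"tx":-0.114,"ty":0.285,"tz":-0.1},
], aperture=1)

```text
clock: 30.5
ee_pos: [0.6081, 0.2855, 0.1361]
orientation: [-0.001, -0.024, 1.0, -0.001]
contact_force: [0.2, -0.1, 0.7]
opening: 1.001
gripper_force: 0.0
```

```bash
python3 look.py j wrist top
```

```text
wrist 256.2 202.9 r31.6 a0.95 [0.6063 0.2871]
top 252.0 227.3 r7.9 a0.88 [ 0.4406 -0.0062]
top 282.5 225.5 r7.9 a0.84 [ 0.4461 -0.1098]
top 251.0 206.8 r7.9 a0.87 [ 0.5107 -0.0035]
top 250.4 188.4 r7.8 a0.87 [ 0.5746 -0.0019]
top 195.9 160.2 r7.6 a0.87 [0.6749 0.1858]
tcp [0.6084 0.2844 0.1369]
```

Request:
drive_effector([
  {"tx":0.001,"ty":0.002,"tz":0.03},
  {"tx":0.001,"ty":0.002,"tz":0.06},
  {"tx":0.001,"ty":0.002,"tz":0.09},
  {"tx":0.001,"ty":0.002,"tz":0.106},
  {"tx":0.001,"ty":0.002,"tz":0.106},
], aperture=0.9)

```text
clock: 31.1
ee_pos: [0.6049, 0.2856, 0.0275]
orientation: [-0.003, -0.023, 1.0, -0.001]
contact_force: [-0.0, -0.1, 0.5]
opening: 0.9
gripper_force: 0.0
```

Request:
drive_effector([
  {},
  {},
  {},
  {},
  {},
  {},
  {},
], aperture=0, squeeze=35)

```text
clock: 31.8
ee_pos: [0.6091, 0.2882, 0.0333]
orientation: [0.002, -0.024, 1.0, 0.0]
contact_force: [0.6, -0.3, 5.6]
opening: 0.645
gripper_force: 37.7
```

Request:
drive_effector([
  {"tz":-0.015},
  {"tz":-0.04},
  {"tz":-0.07},
  {"tz":-0.1},
  {"tz":-0.1},
  {"tz":-0.1},
])

```text
clock: 32.4
ee_pos: [0.6078, 0.288, 0.1319]
orientation: [0.001, -0.024, 1.0, 0.0]
contact_force: [-0.2, -0.8, -1.8]
opening: 0.65
gripper_force: 37.4
```

```bash
python3 look.py k wrist
```

```text
wrist 141.5 265.0 r30.9 a0.65 [0.6695 0.188 ]
wrist 254.4 265.6 r54.8 a0.95 [0.6654 0.291 ]
tcp [0.6069 0.2876 0.1301]
```

Request:
drive_effector([
  {"tx":0.005,"ty":-0.03},
  {"tx":0.01,"ty":-0.07},
  {"tx":0.015,"ty":-0.11},
  {"tx":0.02,"ty":-0.15},
  {"tx":0.025,"ty":-0.19},
  {"tx":0.03,"ty":-0.23},
  {"tx":0.035,"ty":-0.27},
  {"tx":0.04,"ty":-0.31},
  {"tx":0.045,"ty":-0.35},
  {"tx":0.048,"ty":-0.38},
  {"tx":0.048,"ty":-0.391},
  {"tx":0.048,"ty":-0.391},
  {"tx":0.048,"ty":-0.391},
])

```text
clock: 33.75
ee_pos: [0.5772, -0.104, 0.1295]
orientation: [-0.001, -0.024, 1.0, 0.001]
contact_force: [0.0, -0.0, -2.1]
opening: 0.649
gripper_force: 37.5
```

```bash
python3 look.py l wrist top
```

```text
wrist 254.3 266.2 r54.3 a0.90 [ 0.6334 -0.1011]
wrist 367.2 208.0 r35.5 a0.87 [ 0.5732 -0.0086]
wrist 390.5 130.5 r39.3 a0.84 [ 0.5092 -0.0013]
wrist 409.7 29.7 r44.6 a0.73 [ 0.4404 -0.0012]
wrist 253.0 31.0 r44.6 a0.81 [ 0.4464 -0.1107]
top 252.5 188.4 r7.9 a0.83 [ 0.5746 -0.0091]
top 195.9 160.2 r7.6 a0.87 [0.6749 0.1858]
tri [ 0.5739 -0.0089  0.0603]
tcp [ 0.5777 -0.1034  0.1302]
```

View pics/lwrist.png

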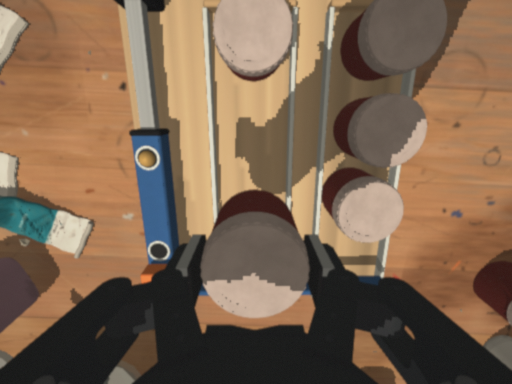

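Request:
drive_effector([
  {"ty":-0.001,"tz":0.03},
  {"ty":-0.001,"tz":0.06},
  {"ty":-0.001,"tz":0.08},
  {"ty":-0.001,"tz":0.086},
  {"ty":-0.001,"tz":0.09},
  {"ty":-0.001,"tz":0.0915},
  {"ty":-0.001,"tz":0.0915},
])

```text
clock: 34.55
ee_pos: [0.579, -0.1061, 0.0407]
orientation: [0.001, -0.024, 1.0, -0.0]
contact_force: [-0.0, 0.1, -0.8]
opening: 0.651
gripper_force: 37.5
```

Request:
drive_effector([
  {"tz":0.001},
  {"tz":0.002},
  {"tz":0.002},
])

```text
clock: 34.85
ee_pos: [0.5791, -0.1065, 0.0393]
orientation: [0.001, -0.024, 1.0, -0.0]
contact_force: [-1.0, 0.6, 4.6]
opening: 0.648
gripper_force: 37.9
```

Request:
drive_effector([
  {},
  {},
  {},
  {},
  {"tz":-0.03},
  {"tz":-0.06},
  {"tz":-0.1},
  {"tx":-0.02,"ty":0.045,"tz":-0.1},
  {"tx":-0.04,"ty":0.09,"tz":-0.1},
  {"tx":-0.055,"ty":0.135,"tz":-0.1},
  {"tx":-0.07,"ty":0.18,"tz":-0.1},
  {"tx":-0.09,"ty":0.225,"tz":-0.1},
  {"tx":-0.11,"ty":0.27,"tz":-0.1},
  {"tx":-0.11,"ty":0.286,"tz":-0.1},
  {"tx":-0.11,"ty":0.286,"tz":-0.1},
  {"tx":-0.11,"ty":0.286,"tz":-0.1},
], aperture=0.85)

```text
clock: 36.45
ee_pos: [0.674, 0.184, 0.1371]
orientation: [-0.0, -0.024, 1.0, -0.001]
contact_force: [-0.4, -0.5, 0.7]
opening: 0.849
gripper_force: 0.0
```

```bash
python3 look.py m wrist top
```

```text
wrist 256.4 203.9 r31.5 a0.95 [0.6734 0.1859]
top 251.8 227.4 r7.9 a0.88 [ 0.4404 -0.0058]
top 282.5 225.5 r7.9 a0.85 [ 0.4461 -0.1098]
top 251.0 206.8 r7.9 a0.87 [ 0.5107 -0.0035]
top 252.7 188.5 r8.1 a0.82 [ 0.5742 -0.0098]
top 280.7 186.7 r7.7 a0.88 [ 0.5798 -0.106 ]
tcp [0.6742 0.1828 0.1377]
```

Request:
drive_effector([
  {"tx":0.001,"ty":0.002,"tz":0.03},
  {"tx":0.001,"ty":0.002,"tz":0.06},
  {"tx":0.001,"ty":0.002,"tz":0.09},
  {"tx":0.001,"ty":0.002,"tz":0.107},
  {"tx":0.001,"ty":0.002,"tz":0.107},
], aperture=0.9)

```text
clock: 37.05
ee_pos: [0.6702, 0.1839, 0.0264]
orientation: [-0.004, -0.022, 1.0, -0.001]
contact_force: [-0.3, 0.1, 0.4]
opening: 0.898
gripper_force: 0.0
```

Request:
drive_effector([
  {},
  {},
  {},
  {},
  {},
  {},
  {},
], aperture=0, squeeze=35)

```text
clock: 37.75
ee_pos: [0.6747, 0.1866, 0.0325]
orientation: [0.002, -0.023, 1.0, -0.0]
contact_force: [-0.4, -1.0, 6.2]
opening: 0.651
gripper_force: 37.8
```

Request:
drive_effector([
  {"tz":-0.015},
  {"tz":-0.04},
  {"tz":-0.07},
  {"tz":-0.1},
  {"tz":-0.1},
  {"tz":-0.1},
])

```text
clock: 38.35
ee_pos: [0.6737, 0.1871, 0.1313]
orientation: [0.001, -0.024, 1.0, 0.0]
contact_force: [-0.2, 0.0, -2.4]
opening: 0.649
gripper_force: 37.4
```

```bash
python3 look.py n wrist
```

```text
wrist 255.1 269.1 r55.1 a0.94 [0.7346 0.191 ]
tcp [0.6727 0.1869 0.1294]
```

Request:
drive_effector([
  {"tx":0.02,"ty":-0.03},
  {"tx":0.04,"ty":-0.07},
  {"tx":0.06,"ty":-0.1},
  {"tx":0.08,"ty":-0.13},
  {"tx":0.1,"ty":-0.16},
  {"tx":0.12,"ty":-0.2},
  {"tx":0.14,"ty":-0.23},
  {"tx":0.16,"ty":-0.26},
  {"tx":0.174,"ty":-0.28},
  {"tx":0.174,"ty":-0.288},
  {"tx":0.174,"ty":-0.288},
  {"tx":0.174,"ty":-0.288},
])

```text
clock: 39.6
ee_pos: [0.5129, -0.1083, 0.1292]
orientation: [-0.001, -0.024, 1.0, 0.001]
contact_force: [0.1, 1.1, -0.4]
opening: 0.65
gripper_force: 37.5
```

```bash
python3 look.py o wrist side
```

```text
wrist 254.4 270.4 r54.3 a0.90 [ 0.5734 -0.1051]
wrist 377.7 209.2 r36.0 a0.86 [ 0.5096 -0.0041]
wrist 393.5 123.5 r39.8 a0.84 [ 0.4397 -0.0046]
wrist 254.8 124.3 r37.6 a0.94 [ 0.4452 -0.1109]
side 211.6 220.1 r9.6 a0.75 [ 0.4467 -0.1084]
side 255.5 214.0 r9.6 a0.74 [ 0.5809 -0.107 ]
side 207.5 199.0 r8.7 a0.67 [ 0.4434 -0.0169]
side 248.5 194.0 r9.0 a0.65 [ 0.5751 -0.0173]
tri [ 0.5798 -0.1039  0.0542]
tri [0.442  0.0075 0.036 ]
tri [ 0.4459 -0.1109  0.0626]
tcp [ 0.5133 -0.108   0.1297]
```

View pics/owrist.png

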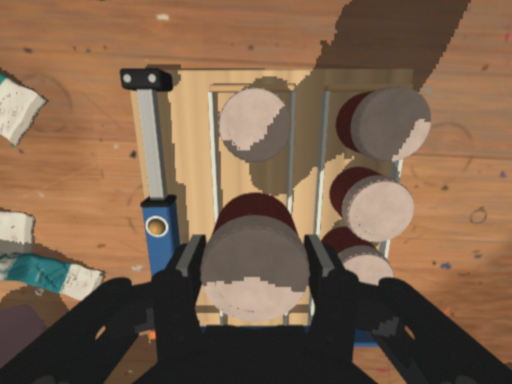

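The pot is centred between the rails (215 and 291), so I'll lower it.

Request:
drive_effector([
  {"ty":-0.001,"tz":0.03},
  {"ty":-0.001,"tz":0.06},
  {"ty":-0.001,"tz":0.08},
  {"ty":-0.001,"tz":0.086},
  {"ty":-0.001,"tz":0.089},
  {"ty":-0.001,"tz":0.0905},
  {"ty":-0.001,"tz":0.0905},
])

```text
clock: 40.4
ee_pos: [0.5142, -0.1103, 0.0411]
orientation: [0.001, -0.024, 1.0, -0.0]
contact_force: [0.2, 0.2, -1.5]
opening: 0.65
gripper_force: 37.5
```

Request:
drive_effector([
  {"tz":0.001},
  {"tz":0.002},
  {"tz":0.002},
])

```text
clock: 40.7
ee_pos: [0.5137, -0.1105, 0.0385]
orientation: [0.001, -0.024, 1.0, -0.0]
contact_force: [0.1, -0.6, 0.8]
opening: 0.649
gripper_force: 37.6
```

Next I'll lower one more millimetre, release, retract upward and aside, and check everything.

Request:
drive_effector([
  {"tz":0.001},
  {"tz":0.0015},
  {"tz":0.0015},
])

```text
clock: 41.0
ee_pos: [0.5137, -0.1104, 0.0384]
orientation: [0.001, -0.024, 1.0, -0.0]
contact_force: [-2.4, 0.7, 7.0]
opening: 0.65
gripper_force: 38.1
```

Request:
drive_effector([
  {},
  {},
  {},
  {},
  {"tz":-0.03},
  {"tz":-0.06},
  {"tz":-0.1},
  {"tz":-0.15},
  {"tx":0.02,"ty":0.03,"tz":-0.18},
  {"tx":0.04,"ty":0.06,"tz":-0.18},
  {"tx":0.04,"ty":0.06,"tz":-0.18},
  {"tx":0.04,"ty":0.06,"tz":-0.18},
], aperture=0.85)

```text
clock: 42.2
ee_pos: [0.4703, -0.0519, 0.2163]
orientation: [0.0, -0.024, 1.0, -0.0]
contact_force: [0.1, -0.4, -0.6]
opening: 0.85
gripper_force: 0.0
```

```bash
python3 look.py q wrist top side
python3 - <<'E'
import cv2,numpy as np
w=cv2.imread("pics/qwrist.png");s=cv2.imread("pics/qside.png")
cv2.imwrite("pics/q.png",np.vstack([w[60:300,56:456],cv2.resize(s[120:270,155:315],(400,300),interpolation=2)]))
E
```

```text
wrist 285.1 263.7 r22.8 a0.82 [ 0.5756 -0.0078]
wrist 207.3 264.0 r22.1 a0.80 [ 0.5808 -0.1065]
wrist 203.8 216.1 r24.0 a0.88 [ 0.5156 -0.1104]
wrist 292.7 215.5 r23.9 a0.89 [ 0.5098 -0.004 ]
wrist 296.1 157.8 r25.7 a0.91 [ 0.4404 -0.0064]
wrist 201.6 158.0 r26.1 a0.89 [ 0.4458 -0.1122]
side 212.5 219.5 r10.1 a0.70 [ 0.4497 -0.1066]
side 234.5 217.0 r9.9 a0.72 [ 0.5162 -0.1081]
side 255.5 214.0 r9.6 a0.74 [ 0.5809 -0.107 ]
side 207.7 198.6 r8.4 a0.72 [ 0.4442 -0.0151]
side 228.8 194.9 r8.4 a0.75 [ 0.5125 -0.0104]
side 248.5 193.5 r8.9 a0.64 [ 0.5755 -0.015 ]
tri [ 0.5778 -0.0075  0.0539]
tri [ 0.581  -0.1066  0.0596]
tri [ 0.5155 -0.11    0.0617]
tri [ 0.513  -0.0026  0.0522]
tri [ 0.4433 -0.0045  0.0491]
tri [ 0.4473 -0.1112  0.0644]
tcp [ 0.4704 -0.0527  0.2154]
```

View pics/q.png

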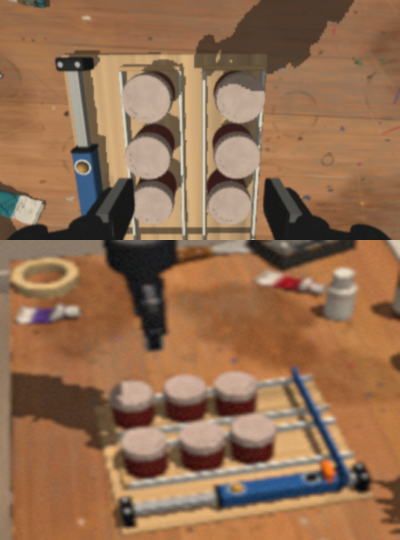

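All six pots stand upright in the lanes, three in each, with the older ones at the front lips. The pin is out through hole_b, no pots are left on the table, and the bystanders haven't moved.

```bash
python3 -c "
from plant import ctrl, viewer, read_state
print(ctrl.hand_in())"
```

```text
the job is handed in; nothing more can be done
None
```

The job is handed in: the stop is locked in the long-row hole, both older pots are at the front lips, and the four new pots (no fifth was visible) stand behind them, two in each lane; the back pot in the left lane sits close to its right rail because it shifted about 7 mm after I placed it.

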